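Start the reaction bench in order

TASK

Start up the reaction bench: with the fingertips, lightly press the black key on top of the coolant pump all the way down, then the one on the magnetic stirrer, and last the one on the heating mantle, strictly in that order. The keys stay down by themselves; do not shove, tip or lift the instruments, and leave the bottle, beaker and jar alone.

Things in the scene. Friction and masses are not known exactly. Their poses are not given: they have to be found in the camera images.
- pump: Coolant pump: the tallest plain box of the three instruments, white, 150 x 110 x 85 mm high, with two brass hose ports (22 mm long) on its back face and a flat grey filler cap (rising 6 mm) on the rear of its top. Loose on the bench, about 1.6 kg. Origin: centre of its underside; x points to its back, z up. Its key is 40 mm to the front (-x) of the centre, key top 95 mm above the bench when off.
- stirrer: Magnetic stirrer: low white box 180 x 120 x 50 mm high with a round steel plate (108 mm across, 6 mm thick, centred 28 mm behind the middle) on top and two small knobs on its front face. Loose, about 1.4 kg. Origin: centre of its underside; x points to its back, z up. Its key is 62 mm to the front (-x) of the centre, key top 60 mm above the bench when off.
- mantle: Heating mantle: white round drum 120 mm across and 90 mm high with an open bowl in its top, and a low console (90 mm wide, 50 mm high) in front of it with one knob on its front face. Loose, about 1.3 kg. Origin: on the underside, 35 mm in front of the drum's axis; x points to the drum, z up. Its key is on the console, 72 mm to the front (-x) of the origin and 47 mm from the drum's wall, key top 60 mm above the bench when off.
- bottle: Bystander: white plastic reagent bottle with red cap, 60 mm across, 130 mm high, standing loose. Origin: centre of its underside.
- beaker: Bystander: empty glass beaker, 68 mm across, 85 mm high, standing loose. Origin: centre of its underside.
- jar: Bystander: small amber jar with white lid, 48 mm across, 65 mm high, standing loose nearer the robot than the instruments. Origin: centre of its underside.
- pump_key_top (a point): Centre of the top face of the coolant pump's push key, a plain black cap 26 mm in diameter with a thin steel ring round it; it travels down with the cap. The cap stands 10 mm proud of the housing when off and 4 mm when on. The press is straight down.
- pump_key (a joint): Coolant pump's key. Latching push key: 0 = up (off), 0.006 = fully down (on), in m. Moves straight down, needs about 3 to 4 N, stops hard at 6 mm and stays where it is left (it does not spring back).
- stirrer_key_top (a point): Centre of the top face of the magnetic stirrer's push key, a plain black cap 26 mm in diameter with a thin steel ring round it; it travels down with the cap. The cap stands 10 mm proud of the housing when off and 4 mm when on. The press is straight down.
- stirrer_key (a joint): Magnetic stirrer's key. Latching push key: 0 = up (off), 0.006 = fully down (on), in m. Moves straight down, needs about 3 to 4 N, stops hard at 6 mm and stays where it is left (it does not spring back).
- mantle_key_top (a point): Centre of the top face of the heating mantle's push key, a plain black cap 26 mm in diameter with a thin steel ring round it; it travels down with the cap. The cap stands 10 mm proud of the housing when off and 4 mm when on. The press is straight down.
- mantle_key (a joint): Heating mantle's key. Latching push key: 0 = up (off), 0.006 = fully down (on), in m. Moves straight down, needs about 3 to 4 N, stops hard at 6 mm and stays where it is left (it does not spring back).
There are look-alikes about, which are no part of the job. What is shaped like the mantle but pink or red is not meant.

How it is judged (in metres and radians):
On the way, in this order (a step that is already met when the one before it is completed fails the run):
1. the coolant pump's key is pressed down (value of joint pump_key above 0.0045 m), for 0.1 s.
2. the magnetic stirrer's key is pressed down (value of joint stirrer_key above 0.0045 m), for 0.1 s.
3. the heating mantle's key is pressed down (value of joint mantle_key above 0.0045 m), for 0.1 s.
At the end, for the whole second after the job is handed in: All three keys are down (at least 4.5 of their 6 mm), and the three instruments, the bottle, the beaker and the jar stand upright and at rest within 20 mm of where they began (value of joint each of pump_key, stirrer_key, mantle_key above 0.0045 m and distance of each of pump, stirrer, mantle, bottle, beaker, jar from where it was at the start of the episode below 0.02 m and not (angle between pump's own z axis and vertical above 0.1 rad) and not (angle between stirrer's own z axis and vertical above 0.1 rad) and not (angle between mantle's own z axis and vertical above 0.1 rad) and not (angle between bottle's own z axis and vertical above 0.1 rad) and not (angle between beaker's own z axis and vertical above 0.1 rad) and not (angle between jar's own z axis and vertical above 0.1 rad) and linear speed of each of pump, stirrer, mantle, bottle, beaker, jar below 0.02 m/s); the robot touches nothing.
It fails at once if the stirrer's key is pressed before the pump's is down (value of joint stirrer_key above 0.003 m and not (value of joint pump_key above 0.0045 m)).
It fails at once if the mantle's key is pressed before the pump's or the stirrer's is down ((value of joint mantle_key above 0.003 m and not (value of joint pump_key above 0.0045 m)) or (value of joint mantle_key above 0.003 m and not (value of joint stirrer_key above 0.0045 m))).
It fails at once if an instrument is pressed or struck hard (over 30 N) (contact force between any of the fingers, the arm and pump above 30 N or contact force between any of the fingers, the arm and stirrer above 30 N or contact force between any of the fingers, the arm and mantle above 30 N).
It fails at once if an instrument is shoved (over 20 mm), tipped or lifted (distance of any of pump, stirrer, mantle from where it was at the start of the episode above 0.02 m or angle between any of pump, stirrer, mantle's own z axis and vertical above 0.1 rad or height (world z) of any of pump, stirrer, mantle above 0.008 m).
It fails at once if the bottle, beaker or jar is shifted (over 20 mm), tipped or lifted (distance of any of bottle, beaker, jar from where it was at the start of the episode above 0.02 m or angle between any of bottle, beaker, jar's own z axis and vertical above 0.2 rad or height (world z) of any of bottle, beaker, jar above 0.008 m).
It also fails if it takes over 54 s, if anything falls off the work surface, if the arm or the gripper's body presses on something with over 40 N, if the wrist force passes 120 N, or if a joint passes its speed limit or range.

ROBOT

A 6-joint arm with a two-finger parallel gripper is mounted at the origin on the work surface. World frame = base frame: x ahead of the robot, y to its left, z up, the work surface at z = 0. Lengths are in m, angles in degrees, forces in N, time in s.
With the tool pointing down it reaches from about 0.375 to 0.9 m from the base axis. Payload 3.1 kg.
Tool frame: the origin (TCP) lies at the very end of the fingers, on their centre line; the grasp point (between the pads) lies bot.grip_point_offset behind it (bot.grip_point_offset is the distance from the TCP to the grasp point, in m); z points along the fingers, y is the line along which they close (so a half turn about z gives the same grasp; the last joint's range is limited). The gripper opens to 87 mm and grips with 3 to 60 N. Pads are 19 mm wide; open, the fingers measure 117 mm over their backs; the gripper's body (75 mm by 190 mm) begins 51 mm behind the grasp point.
Start: joints at [-81.732, 30.224, 82.088, -0, 67.689, -10.227], TCP at [0.198, -0.593, 0.223] pointing down, gripper open.
Joint ranges: [-176.69, 176.69], [-43.24, 126.21], [12.49, 139.97], [-82, 262], [0, 151.66], [-163.58, 163.58]. Speed limits (degrees/s): [159.86, 159.86, 180, 180, 180, 180].

INTERFACE

Orientations are given as a 3x3 rotation matrix whose columns are the frame's x, y, z axes.
In Python, from rig import bot, viewer, ticket gives the robot as it stands.
- The arm moves only by the tool servo_tool, never from a script. Its argument "targets" is a list of rows, each an object with "offset": the shift along the tool's x, y, z in m, a list of three; "dr": the turn, a rotation vector about the tool's x, y, z in degrees, a list of three. In form: [{"offset": [x, y, z], "dr": [ax, ay, az]}, ...]. A call has 1 to 20 rows; each row is the pose to reach, as a shift and turn from the pose commanded when the call began, along the tool's axes at that moment; what a row does not reach only later rows make up. A row lasts 1/12 s, in which the tool goes at most 41.7 mm and 7.16 degrees, less where a joint would pass 70% of its speed; a pose out of reach is approached as far as the arm can. A call with a gripper value outside its range is refused whole. "gripper" is the gripper command: -1 is fully open, 1 is shut, values between are in proportion, set as the call begins (left out, the last holds). The fingers move at their own pace and stop on an object; the grip force is fixed at half the most. Time passes only in rows, so rows that repeat a pose let the fingers close. It gives the time, the measured TCP pose, the force, the opening and the grip force at its end, in the units of the state.
- bot.read_state(): the state, without advancing time (a new reading comes with each control period).
- viewer.capture(name): name is "side" or "top" or "wrist"; returns a dict with "color" (480x640x3 uint8, red, green, blue), "camera_matrix" (3x3 intrinsics, pixels), "k1" (the pictures are not rectified: a ray, as slopes to the right and down, at radius r is drawn at 1 + k1 r^2 times it, then the intrinsics apply), "R" (3x3) and "t" (3): a world point X has camera coordinates R X + t. Camera axes: x right, y down, z forward; pixel columns grow to the right and rows downward; lengths in m; the calibration is good to about 2 mm. A picture is of the moment at which its call begins. There is no depth.
- ticket.hand_in(): hands the job in; it is judged then, once.
The state is a dict: "time_s": time; "joint_positions": joint angles; "qvel": joint speeds; "tau": joint torques, N m; "position": TCP position; "tcp_rot": TCP orientation; "force": force on the tool from outside, world axes, zero at the start; "moment": the same for the moment, N m; "opening": opening from 0.0 (shut) to 1.0 (fully open); "grasp_force": force on a finger pad.
Only numpy, scipy, OpenCV 4.12 (cv2) and the standard library are available. Lean on these libraries where they do the work, as an engineer would, in place of code of your own. Each camera call takes 0.05 s, during which the arm holds its last target. There are 200 camera calls.

## Working session

There is one attempt and no reset: what is moved stays moved. The work goes in short steps, Python scripts to look and compute and a tool call to move; the robot and the scene stay as the last step left them, time stands still between calls to the robot, and variables do not carry over. Pictures are saved under pics/ and viewed, at most 10 in all, crops included, and the job is handed in when it is done.

Besides the shell and the picture viewer there is one more tool, called after ">>>" by a JSON object that holds its "name" and its "arguments". servo_tool: Moves the arm, as the interface text tells. Its arguments: {"type":"object","properties":{"targets":{"type":"array"},"gripper":{"type":"number"}},"required":["targets"]}

```bash
mkdir -p pics
cat > h.py <<'E'
import numpy as np, cv2
from rig import bot, viewer, ticket
def cap(n,f):
    c=viewer.capture(n); cv2.imwrite(f,c["color"][:,:,::-1]); return c
def ray(c,u,v):
    K=np.array(c["camera_matrix"],float);R=np.array(c["R"]);t=np.array(c["t"])
    # picture uses x_d = x(1+k1 r^2): OpenCV model with k1 only
    p=cv2.undistortPoints(np.array([[[u,v]]],float),K,np.array([c["k1"],0,0,0.]))[0,0]
    return -R.T@t, R.T@np.array([p[0],p[1],1.])
def onz(c,u,v,z):
    o,d=ray(c,u,v); return o+d*(z-o[2])/d[2]
def proj(c,X):
    K=np.array(c["camera_matrix"],float)
    return cv2.projectPoints(np.array([X],float),cv2.Rodrigues(np.array(c["R"]))[0],np.array(c["t"],float),K,np.array([c["k1"],0,0,0.]))[0].ravel()
E
python3 - <<'E'
from h import *
import pickle
for n in("top","side"):
    c=cap(n,f"pics/{n}0.png"); pickle.dump(c,open(n+".pkl","wb")); print(n,-np.array(c["R"]).T@c["t"],c["k1"])
s=bot.read_state();print(s["time_s"],s["position"],s["tcp_rot"],s["force"],s["opening"],bot.grip_point_offset)
E
```

```text
top [0.47992443 0.08060088 1.48675899] -0.18339550723688164
side [0.24041965 0.61830528 0.74465669] -0.08821309714576063
0.1 [ 0.19819181 -0.59202916  0.22166201] [[ 9.48354177e-01  3.17213298e-01 -2.80217032e-04]
 [ 3.17213216e-01 -9.48352182e-01  1.97843762e-03]
 [ 3.61842287e-04 -1.96514812e-03 -9.99998004e-01]] [-0.02776963  0.25185844  0.65879788] 1.0013459744471576 0.0187
```

View pics/top0.png

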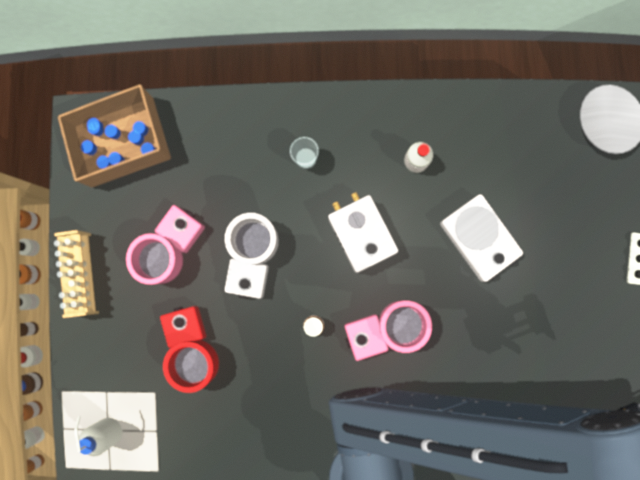

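View pics/side0.png

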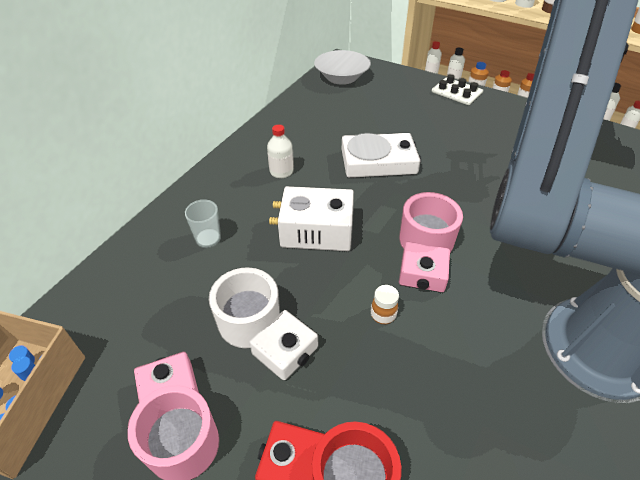

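The top view shows the keys at about (371,248) pump, (498,258) stirrer and (245,284) mantle. In the side view they are at (336,204), (405,145) and (290,341). I'll refine these as dark blobs and triangulate.

```bash
cat > meas.py <<'E'
from h import *
def blob(c,u,v,r=16,th=70):
    u0,v0=int(u)-r,int(v)-r
    g=c["color"][v0:v0+2*r+1,u0:u0+2*r+1].max(2)
    n,l,st,ce=cv2.connectedComponentsWithStats((g<th).astype(np.uint8))
    k=min(range(1,n),key=lambda i:np.hypot(*(ce[i]-r))+ (100 if st[i][4]<15 else 0))
    return ce[k]+[u0,v0],st[k]
def tri(a,pa,b,pb):
    o,d=ray(a,*pa);p,e=ray(b,*pb)
    s=np.linalg.lstsq(np.c_[d,-e],p-o,rcond=None)[0]
    A=o+d*s[0];B=p+e*s[1];return (A+B)/2,np.linalg.norm(A-B)
E
python3 - <<'E'
from meas import *
import pickle
T,S=[pickle.load(open(n+".pkl","rb")) for n in("top","side")]
for n,pt,ps,z in(("pump",(371,248),(336,204),.095),("stir",(498,258),(405,145),.06),("mant",(245,284),(290,341),.06)):
    a,sa=blob(T,*pt);b,sb=blob(S,*ps)
    print(n,a.round(1),sa[2:],b.round(1),sb[2:],"tri",*[np.round(x,4) for x in tri(T,a,S,b)],"top",onz(T,*a,z).round(4),"side",onz(S,*b,z).round(4))
for n,p,z in(("jar",(313,326),.065),("bottle",(423,151),.13),("beaker",(305,150),.085),("pinkdrum",(406,326),.09),("pump back l",(331,227),.085),("pump fr r",(396,240),.085),("pumpfront l",(360,271),.085),("stirrer fl",(486,280),.05),("stir fr",(522,249),.05),("mant drum",(251,238),.09),("mkey",(247,279),.05)):
    print(n,onz(T,*p,z).round(3))
E
```

```text
Traceback (most recent call last):
  File "meas.py", line 6, in blob
    k=min(range(1,n),key=lambda i:np.hypot(*(ce[i]-r))+ (100 if st[i][4]<15 else 0))
ValueError: min() iterable argument is empty
```

```bash
sed -i 's/r=16,th=70/r=11/; s/(g<th).astype(np.uint8)/cv2.threshold(g,0,1,cv2.THRESH_BINARY_INV+cv2.THRESH_OTSU)[1]/' meas.py
sed -i 's/g=c\[\(.*\)\.max(2)/g=np.ascontiguousarray(c[\1.max(2))/' meas.py
cat > m1.py <<'E'
from meas import *
import pickle
T,S=[pickle.load(open(n+".pkl","rb")) for n in("top","side")]
for n,pt,ps,z in(("pump",(371,248),(336,204),.095),("stir",(498,258),(405,145),.06),("mant",(245,284),(290,341),.06)):
    a,sa=blob(T,*pt);b,sb=blob(S,*ps)
    print(n,a.round(1),sa[2:],b.round(1),sb[2:],"tri",*[np.round(x,4) for x in tri(T,a,S,b)],"top",onz(T,*a,z).round(4),"side",onz(S,*b,z).round(4))
for n,p,z in(("jar",(313,326),.065),("bottle",(423,151),.13),("beaker",(305,150),.085),("pinkdrum",(406,326),.09),("pump back l",(331,227),.085),("pump fr r",(396,240),.085),("pumpfront l",(360,271),.085),("stirrer fl",(486,280),.05),("stir fr",(522,249),.05),("mant drum",(251,238),.09),("mkey",(247,279),.05)):
    print(n,onz(T,*p,z).round(3))
E
python3 m1.py
```

```text
pump [370.9 248.2] [ 11  11 102] [335.7 203.5] [ 13  10 107] tri [ 0.5627 -0.0076  0.0879] 0.0011 top [ 0.5618 -0.0074  0.095 ] side [ 0.5597 -0.0006  0.095 ]
stir [498.4 257.9] [11 11 95] [404.4 144.1] [10  9 73] tri [ 0.5337 -0.317   0.0529] 0.001 top [ 0.533  -0.3152  0.06  ] side [ 0.5312 -0.3072  0.06  ]
mant [244.5 283.5] [ 12  11 103] [288.9 339.9] [ 17  15 194] tri [0.488  0.2937 0.0527] 0.0015 top [0.4874 0.2922 0.06  ] side [0.4861 0.2974 0.06  ]
jar [0.384 0.132 0.065]
bottle [ 0.78  -0.132  0.13 ]
beaker [0.799 0.141 0.085]
pinkdrum [ 0.38  -0.084  0.09 ]
pump back l [0.614 0.084 0.085]
pump fr r [ 0.58  -0.067  0.085]
pumpfront l [0.51  0.019 0.085]
stirrer fl [ 0.481 -0.285  0.05 ]
stir fr [ 0.553 -0.378  0.05 ]
mant drum [0.593 0.271 0.09 ]
mkey [0.498 0.287 0.05 ]
```

```bash
cat >> h.py <<'E'
def off(*X):
    s=bot.read_state();R=np.array(s["tcp_rot"]);p=np.array(s["position"])
    print("t",s["time_s"],"p",p.round(4),"F",np.round(s["force"],2),"op",round(s["opening"],3),"tilt",R[:,2].round(4),"off",(R.T@(np.array(X)-p)).round(4))
E
python3 -c "
from h import *
off(.562,-.0074,.15)"
```

```text
t 0.1 p [ 0.1982 -0.592   0.2217] F [-0.03  0.25  0.66] op 1.001 tilt [-3.e-04  2.e-03 -1.e+00] off [ 0.5304 -0.4389  0.0727]
```

>>> {"name": "servo_tool", "arguments": {"gripper": 1, "targets": [{"offset":[0.03,-0.025,0],"dr":[0,0,0]},{"offset":[0.06,-0.05,0],"dr":[0,0,0]},{"offset":[0.09,-0.075,0],"dr":[0,0,0]},{"offset":[0.12,-0.1,0],"dr":[0,0,0]},{"offset":[0.15,-0.125,0],"dr":[0,0,0]},{"offset":[0.18,-0.15,0],"dr":[0,0,0]},{"offset":[0.21,-0.175,0],"dr":[0,0,0]},{"offset":[0.24,-0.2,0],"dr":[0,0,0]},{"offset":[0.27,-0.225,0],"dr":[0,0,0]},{"offset":[0.3,-0.25,0],"dr":[0,0,0]},{"offset":[0.33,-0.275,0],"dr":[0,0,0]},{"offset":[0.36,-0.3,0],"dr":[0,0,0]},{"offset":[0.39,-0.325,0],"dr":[0,0,0]},{"offset":[0.42,-0.35,0],"dr":[0,0,0]},{"offset":[0.45,-0.375,0],"dr":[0,0,0]},{"offset":[0.48,-0.4,0],"dr":[0,0,0]},{"offset":[0.51,-0.425,0],"dr":[0,0,0]},{"offset":[0.53,-0.439,0],"dr":[0,0,0]},{"offset":[0.53,-0.439,0.02],"dr":[0,0,0]},{"offset":[0.53,-0.439,0.02],"dr":[0,0,0]}]}}

```text
time_s: 1.77
position: [0.5601, -0.0062, 0.1997]
tcp_rot: [[0.947, 0.32, -0.006], [0.32, -0.947, 0.001], [-0.005, -0.003, -1.0]]
force: [-1.6, -0.3, 0.3]
opening: 0.002
grasp_force: 0.0
```

```bash
python3 -c "
from h import *
off(.562,-.0074,.11)
c=cap('wrist','pics/w1.png')
print(proj(c,[.562,-.0074,.095]))
s=bot.read_state();print('tcp px',proj(c,s['position']))"
```

```text
t 1.7667 p [ 0.5601 -0.0062  0.1997] F [-1.63 -0.28  0.25] op 0.002 tilt [-0.0058  0.0011 -1.    ] off [0.0019 0.002  0.0897]
[320.23825911 237.62722092]
tcp px [318.23859607 301.31822784]
```

View pics/w1.png

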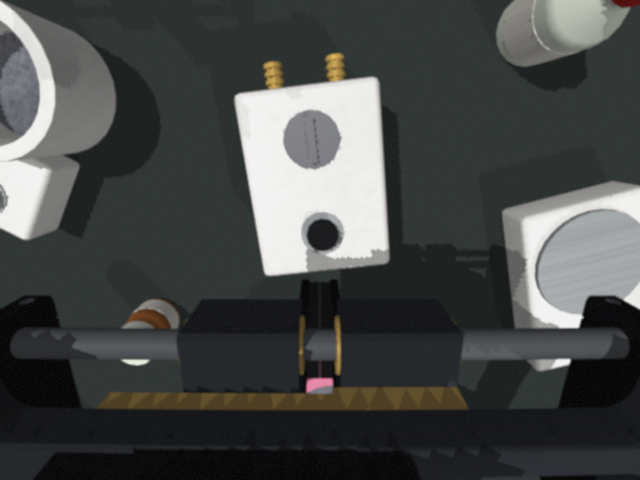

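The wrist view shows the pump key at about (322,234), against a predicted (320,238). The fingers are shut, near (319,300). I'll turn that pixel difference into millimetres.

```bash
python3 -c "
from meas import *
c=viewer.capture('wrist')
a,s=blob(c,322,234,20);print(a,s,onz(c,*a,.095))
off(.563,-.007,.1)"
```

```text
[321.64454976 233.61137441] [  4   4  34  33 844] [ 0.56505368 -0.00843717  0.095     ]
t 1.8667 p [ 0.5604 -0.008   0.2016] F [-0.19 -0.1   0.81] op 0.005 tilt [-3.6e-03  5.0e-04 -1.0e+00] off [3.100e-03 1.000e-04 1.016e-01]
```

>>> {"name": "servo_tool", "arguments": {"targets": [{"offset":[0.003,0.001,0.025],"dr":[0,0,0]},{"offset":[0.003,0.001,0.05],"dr":[0,0,0]},{"offset":[0.003,0.001,0.07],"dr":[0,0,0]},{"offset":[0.003,0.001,0.085],"dr":[0,0,0]},{"offset":[0.003,0.001,0.095],"dr":[0,0,0]},{"offset":[0.003,0.001,0.095],"dr":[0,0,0]},{"offset":[0.003,0.001,0.095],"dr":[0,0,0]}]}}

```text
time_s: 2.45
position: [0.5649, -0.009, 0.1079]
tcp_rot: [[0.949, 0.316, -0.0], [0.316, -0.949, 0.0], [-0.0, -0.0, -1.0]]
force: [0.2, -0.2, -0.1]
opening: 0.004
grasp_force: 0.0
```

```bash
python3 -c "
from h import *
off(.564,-.008,.088)"
```

```text
t 2.45 p [ 0.5649 -0.009   0.1079] F [ 0.25 -0.24 -0.06] op 0.004 tilt [-0.  0. -1.] off [-0.0005 -0.0012  0.0199]
```

>>> {"name": "servo_tool", "arguments": {"targets": [{"offset":[0,0,0.003],"dr":[0,0,0]},{"offset":[0,0,0.006],"dr":[0,0,0]},{"offset":[0,0,0.009],"dr":[0,0,0]},{"offset":[0,0,0.011],"dr":[0,0,0]},{"offset":[0,0,0.012],"dr":[0,0,0]},{"offset":[0,0,0.013],"dr":[0,0,0]},{"offset":[0,0,0.014],"dr":[0,0,0]},{"offset":[0,0,0.015],"dr":[0,0,0]},{"offset":[0,0,0.016],"dr":[0,0,0]},{"offset":[0,0,0.016],"dr":[0,0,0]}]}}

```text
time_s: 3.28
position: [0.5648, -0.0082, 0.0915]
tcp_rot: [[0.948, 0.317, -0.0], [0.317, -0.948, 0.0], [0.0, -0.0, -1.0]]
force: [-0.6, 0.6, 1.6]
opening: 0.007
grasp_force: 1.1
```

>>> {"name": "servo_tool", "arguments": {"targets": [{"offset":[0,0,0.0005],"dr":[0,0,0]},{"offset":[0,0,0.001],"dr":[0,0,0]},{"offset":[0,0,0.0015],"dr":[0,0,0]},{"offset":[0,0,0.002],"dr":[0,0,0]}]}}

```text
time_s: 3.62
position: [0.5648, -0.0082, 0.0895]
tcp_rot: [[0.948, 0.317, -0.0], [0.317, -0.948, 0.0], [0.0, -0.0, -1.0]]
force: [-1.8, 0.1, 3.5]
opening: 0.002
grasp_force: 1.5
```

>>> {"name": "servo_tool", "arguments": {"targets": [{"offset":[0,0,0.0005],"dr":[0,0,0]},{"offset":[0,0,0.001],"dr":[0,0,0]}]}}

```text
time_s: 3.78
position: [0.5648, -0.0082, 0.0887]
tcp_rot: [[0.948, 0.317, 0.0], [0.317, -0.948, 0.0], [0.0, -0.0, -1.0]]
force: [-1.9, 1.0, 6.1]
opening: 0.003
grasp_force: 3.2
```

>>> {"name": "servo_tool", "arguments": {"targets": [{"offset":[0,0,0.0005],"dr":[0,0,0]},{"offset":[0,0,0.0005],"dr":[0,0,0]}]}}

```text
time_s: 3.95
position: [0.5648, -0.0082, 0.0884]
tcp_rot: [[0.948, 0.317, -0.0], [0.317, -0.948, 0.0], [-0.0, -0.0, -1.0]]
force: [-2.2, 0.7, 5.8]
opening: 0.007
grasp_force: 2.9
```

>>> {"name": "servo_tool", "arguments": {"targets": [{"offset":[0,0,0.0005],"dr":[0,0,0]},{"offset":[0,0,0.001],"dr":[0,0,0]},{"offset":[0,0,0.001],"dr":[0,0,0]}]}}

```text
time_s: 4.2
position: [0.5648, -0.0082, 0.0878]
tcp_rot: [[0.948, 0.317, 0.0], [0.317, -0.948, -0.0], [0.0, 0.0, -1.0]]
force: [-2.6, 0.4, 9.1]
opening: 0.003
grasp_force: 4.3
```

>>> {"name": "servo_tool", "arguments": {"targets": [{"offset":[0,0,-0.004],"dr":[0,0,0]},{"offset":[0,0,-0.02],"dr":[0,0,0]},{"offset":[0,0,-0.05],"dr":[0,0,0]},{"offset":[0,0,-0.08],"dr":[0,0,0]},{"offset":[0,0,-0.11],"dr":[0,0,0]},{"offset":[0,0,-0.11],"dr":[0,0,0]}]}}

```text
time_s: 4.7
position: [0.569, -0.0091, 0.2027]
tcp_rot: [[0.948, 0.317, 0.012], [0.317, -0.948, -0.003], [0.011, 0.006, -1.0]]
force: [0.0, -0.0, 0.3]
opening: 0.008
grasp_force: 0.0
```

```bash
python3 -c "
from meas import *
c=viewer.capture('wrist')
a,s=blob(c,322,234,20);print(a,s,onz(c,*a,.089))
S=cap('side','pics/s1.png'); i=cv2.imread('pics/side0.png')[170:260,260:370];j=cv2.imread('pics/s1.png')[170:260,260:370]
cv2.imwrite('pics/s1c.png',cv2.resize(np.hstack([i,j]),None,fx=3.5,fy=3.5,interpolation=3))
off(.534,-.316,.2)"
```

```text
[314.81123245 242.06084243] [  0  14  28  27 641] [ 0.56537384 -0.00848974  0.089     ]
t 4.8 p [ 0.5657 -0.0085  0.1981] F [-0.05 -0.13  0.47] op 0.003 tilt [ 3.3e-03 -8.0e-04 -1.0e+00] off [-0.1276  0.2816 -0.0017]
```

View pics/s1c.png

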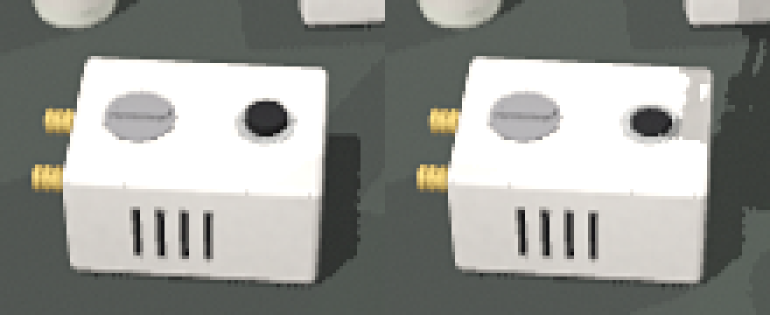

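The before/after crops show the pump's cap sitting clearly lower, a flat ellipse at about (652,122), and the pump has not moved. Next is the stirrer.

>>> {"name": "servo_tool", "arguments": {"targets": [{"offset":[-0.013,0.03,0],"dr":[0,0,0]},{"offset":[-0.026,0.06,0],"dr":[0,0,0]},{"offset":[-0.039,0.09,0],"dr":[0,0,0]},{"offset":[-0.052,0.12,0],"dr":[0,0,0]},{"offset":[-0.065,0.15,0],"dr":[0,0,0]},{"offset":[-0.078,0.18,0],"dr":[0,0,0]},{"offset":[-0.091,0.21,0],"dr":[0,0,0]},{"offset":[-0.105,0.24,0],"dr":[0,0,0]},{"offset":[-0.118,0.265,0],"dr":[0,0,0]},{"offset":[-0.128,0.282,0],"dr":[0,0,0]},{"offset":[-0.128,0.282,0.02],"dr":[0,0,0]},{"offset":[-0.128,0.282,0.04],"dr":[0,0,0]},{"offset":[-0.128,0.282,0.04],"dr":[0,0,0]},{"offset":[-0.128,0.282,0.04],"dr":[0,0,0]}]}}

```text
time_s: 5.97
position: [0.5312, -0.3151, 0.1542]
tcp_rot: [[0.948, 0.317, -0.005], [0.317, -0.948, 0.004], [-0.003, -0.006, -1.0]]
force: [0.6, -1.3, 0.1]
opening: 0.004
grasp_force: 0.0
```

```bash
python3 -c "
from meas import *
c=cap('wrist','pics/w2.png')
q=proj(c,[.534,-.316,.06]);print(q)
a,s=blob(c,*q,24);print(a,s,onz(c,*a,.06))
off(.534,-.316,.072)"
```

```text
[320.61156109 240.69687481]
[323.2829582  239.54448017] [ 11   7  35  35 933] [ 0.53554485 -0.31766101  0.06      ]
t 6.0167 p [ 0.5323 -0.3157  0.1558] F [ 0.21 -0.25 -0.54] op 0.003 tilt [-0.0022  0.0019 -1.    ] off [0.0016 0.0011 0.0838]
```

View pics/w2.png

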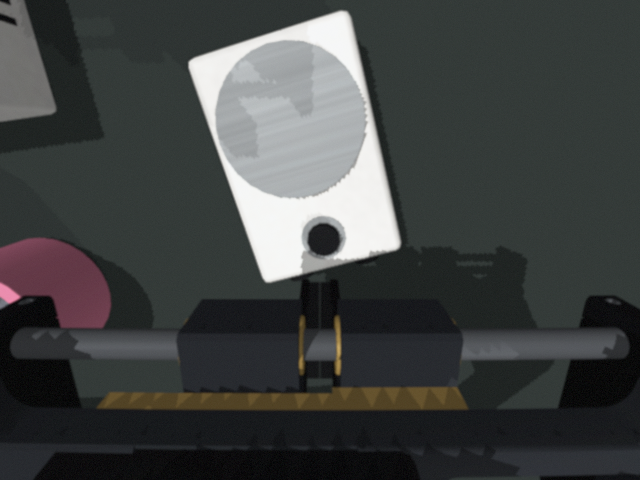

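The wrist view shows the stirrer key centred at about (323,239), which confirms (0.535, -0.317). Descending.

>>> {"name": "servo_tool", "arguments": {"targets": [{"offset":[0.002,0.001,0.025],"dr":[0,0,0]},{"offset":[0.002,0.001,0.05],"dr":[0,0,0]},{"offset":[0.002,0.001,0.07],"dr":[0,0,0]},{"offset":[0.002,0.001,0.08],"dr":[0,0,0]},{"offset":[0.002,0.001,0.08],"dr":[0,0,0]},{"offset":[0.002,0.001,0.08],"dr":[0,0,0]},{"offset":[0.002,0.001,0.08],"dr":[0,0,0]}]}}

```text
time_s: 6.6
position: [0.5362, -0.3173, 0.0786]
tcp_rot: [[0.948, 0.318, 0.002], [0.318, -0.948, -0.002], [0.002, 0.003, -1.0]]
force: [-0.6, -0.3, 0.6]
opening: 0.007
grasp_force: 0.0
```

>>> {"name": "servo_tool", "arguments": {"targets": [{"offset":[0,0,0.004],"dr":[0,0,0]},{"offset":[0,0,0.008],"dr":[0,0,0]},{"offset":[0,0,0.012],"dr":[0,0,0]},{"offset":[0,0,0.015],"dr":[0,0,0]},{"offset":[0,0,0.016],"dr":[0,0,0]},{"offset":[0,0,0.017],"dr":[0,0,0]},{"offset":[0,0,0.018],"dr":[0,0,0]},{"offset":[0,0,0.019],"dr":[0,0,0]},{"offset":[0,0,0.02],"dr":[0,0,0]},{"offset":[0,0,0.021],"dr":[0,0,0]},{"offset":[0,0,0.022],"dr":[0,0,0]},{"offset":[0,0,0.022],"dr":[0,0,0]}]}}

```text
time_s: 7.6
position: [0.5349, -0.3165, 0.0548]
tcp_rot: [[0.948, 0.317, -0.0], [0.317, -0.948, 0.0], [-0.0, -0.0, -1.0]]
force: [-0.6, 0.0, 1.3]
opening: 0.005
grasp_force: 0.5
```

>>> {"name": "servo_tool", "arguments": {"targets": [{"offset":[0,0,0.0005],"dr":[0,0,0]},{"offset":[0,0,0.001],"dr":[0,0,0]},{"offset":[0,0,0.0015],"dr":[0,0,0]},{"offset":[0,0,0.0015],"dr":[0,0,0]}]}}

```text
time_s: 7.93
position: [0.5351, -0.3166, 0.0538]
tcp_rot: [[0.948, 0.317, -0.0], [0.317, -0.948, 0.0], [-0.0, -0.0, -1.0]]
force: [-2.0, 0.5, 5.2]
opening: 0.004
grasp_force: 2.3
```

>>> {"name": "servo_tool", "arguments": {"targets": [{"offset":[0,0,0.0005],"dr":[0,0,0]},{"offset":[0,0,0.001],"dr":[0,0,0]},{"offset":[0,0,0.0015],"dr":[0,0,0]},{"offset":[0,0,0.0015],"dr":[0,0,0]}]}}

```text
time_s: 8.27
position: [0.5351, -0.3166, 0.0529]
tcp_rot: [[0.948, 0.317, 0.0], [0.317, -0.948, -0.0], [-0.0, 0.0, -1.0]]
force: [-2.4, 2.7, 8.0]
opening: 0.006
grasp_force: 4.2
```

>>> {"name": "servo_tool", "arguments": {"targets": [{"offset":[0,0,-0.004],"dr":[0,0,0]},{"offset":[0,0,-0.02],"dr":[0,0,0]},{"offset":[0,0,-0.05],"dr":[0,0,0]},{"offset":[0,0,-0.08],"dr":[0,0,0]},{"offset":[0,0,-0.11],"dr":[0,0,0]},{"offset":[0,0,-0.14],"dr":[0,0,0]},{"offset":[0,0,-0.14],"dr":[0,0,0]},{"offset":[0,0,-0.14],"dr":[0,0,0]}]}}

```text
time_s: 8.93
position: [0.5368, -0.3179, 0.1943]
tcp_rot: [[0.948, 0.317, 0.005], [0.317, -0.948, -0.004], [0.004, 0.006, -1.0]]
force: [0.6, -0.1, -1.0]
opening: 0.006
grasp_force: 0.0
```

```bash
python3 -c "
from meas import *
S=cap('side','pics/s2.png'); i=cv2.imread('pics/side0.png')[115:195,320:430];j=cv2.imread('pics/s2.png')[115:195,320:430]
cv2.imwrite('pics/s2c.png',cv2.resize(np.hstack([i,j]),None,fx=3.5,fy=3.5,interpolation=3))
off(.489,.292,.19)"
```

```text
t 8.9833 p [ 0.5356 -0.317   0.1924] F [ 0.15 -0.77 -0.71] op 0.004 tilt [ 0.0017 -0.0013 -1.    ] off [ 0.149  -0.5923  0.0016]
```

View pics/s2c.png

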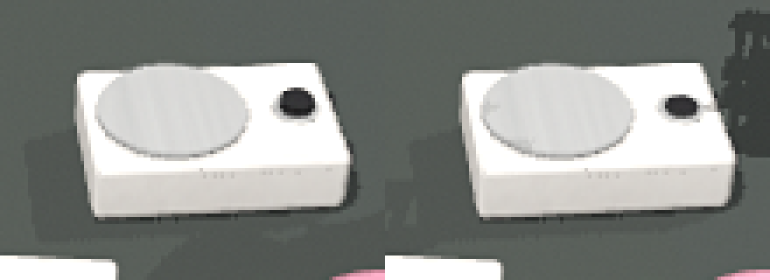

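The stirrer's cap is now lower and flatter, at about (681,106), and the box hasn't moved. Next is the mantle.

>>> {"name": "servo_tool", "arguments": {"targets": [{"offset":[0.008,-0.033,0],"dr":[0,0,0]},{"offset":[0.016,-0.066,0],"dr":[0,0,0]},{"offset":[0.025,-0.099,0],"dr":[0,0,0]},{"offset":[0.033,-0.132,0],"dr":[0,0,0]},{"offset":[0.041,-0.165,0],"dr":[0,0,0]},{"offset":[0.05,-0.198,0],"dr":[0,0,0]},{"offset":[0.058,-0.231,0],"dr":[0,0,0]},{"offset":[0.066,-0.264,0],"dr":[0,0,0]},{"offset":[0.075,-0.297,0],"dr":[0,0,0]},{"offset":[0.083,-0.33,0],"dr":[0,0,0]},{"offset":[0.091,-0.363,0],"dr":[0,0,0]},{"offset":[0.1,-0.396,0],"dr":[0,0,0]},{"offset":[0.108,-0.429,0],"dr":[0,0,0]},{"offset":[0.116,-0.462,0],"dr":[0,0,0]},{"offset":[0.125,-0.495,0],"dr":[0,0,0]},{"offset":[0.133,-0.528,0],"dr":[0,0,0]},{"offset":[0.141,-0.56,0],"dr":[0,0,0]},{"offset":[0.149,-0.592,0],"dr":[0,0,0]},{"offset":[0.149,-0.592,0.01],"dr":[0,0,0]},{"offset":[0.149,-0.592,0.01],"dr":[0,0,0]}]}}

```text
time_s: 10.65
position: [0.4863, 0.2929, 0.1788]
tcp_rot: [[0.947, 0.321, -0.005], [0.321, -0.947, -0.002], [-0.006, 0.0, -1.0]]
force: [-0.1, -1.3, -0.2]
opening: 0.004
grasp_force: 0.0
```

```bash
python3 -c "
from meas import *
import time
cap('wrist','pics/w3a.png');cap('wrist','pics/w3a.png');c=cap('wrist','pics/w3.png')
q=proj(c,[.489,.292,.06]);print(q)
a,s=blob(c,*q,24);print(a,s,onz(c,*a,.06))
off(.489,.292,.075)"
```

```text
[317.36592315 231.94919691]
[316.81885856 229.49875931] [  8   7  34  31 806] [0.49089489 0.29311803 0.06      ]
t 10.8 p [0.488  0.2909 0.1808] F [ 0.29 -0.19  0.3 ] op 0.005 tilt [-0.0027 -0.0014 -1.    ] off [ 0.0016 -0.0008  0.1058]
```

View pics/w3.png

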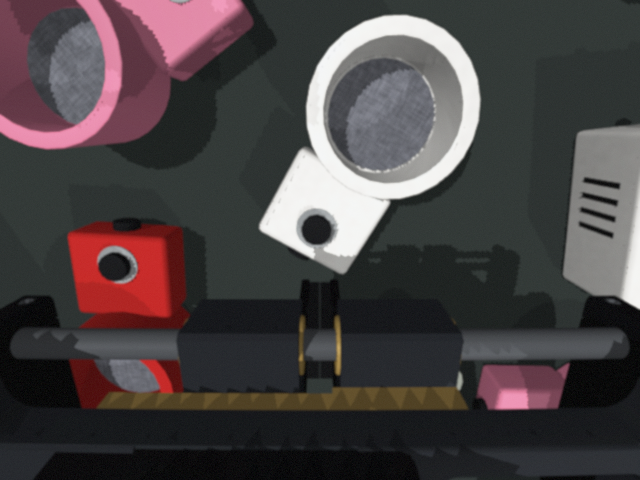

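The wrist view shows the white mantle's key at about (317,229), which puts it at (0.4905, 0.293). The drum clears the gripper body. Descending.

>>> {"name": "servo_tool", "arguments": {"targets": [{"offset":[0.003,-0.001,0.025],"dr":[0,0,0]},{"offset":[0.003,-0.001,0.05],"dr":[0,0,0]},{"offset":[0.003,-0.001,0.075],"dr":[0,0,0]},{"offset":[0.003,-0.001,0.092],"dr":[0,0,0]},{"offset":[0.003,-0.001,0.1],"dr":[0,0,0]},{"offset":[0.003,-0.001,0.1],"dr":[0,0,0]},{"offset":[0.003,-0.001,0.1],"dr":[0,0,0]},{"offset":[0.003,-0.001,0.1],"dr":[0,0,0]},{"offset":[0.003,-0.001,0.1],"dr":[0,0,0]}]}}

```text
time_s: 11.55
position: [0.4923, 0.2941, 0.0835]
tcp_rot: [[0.948, 0.317, 0.003], [0.317, -0.948, 0.001], [0.003, -0.0, -1.0]]
force: [0.5, 0.3, 0.3]
opening: 0.004
grasp_force: 0.0
```

>>> {"name": "servo_tool", "arguments": {"targets": [{"offset":[0,0,0.004],"dr":[0,0,0]},{"offset":[0,0,0.008],"dr":[0,0,0]},{"offset":[0,0,0.012],"dr":[0,0,0]},{"offset":[0,0,0.016],"dr":[0,0,0]},{"offset":[0,0,0.018],"dr":[0,0,0]},{"offset":[0,0,0.019],"dr":[0,0,0]},{"offset":[0,0,0.02],"dr":[0,0,0]},{"offset":[0,0,0.021],"dr":[0,0,0]},{"offset":[0,0,0.022],"dr":[0,0,0]},{"offset":[0,0,0.023],"dr":[0,0,0]},{"offset":[0,0,0.024],"dr":[0,0,0]},{"offset":[0,0,0.025],"dr":[0,0,0]},{"offset":[0,0,0.025],"dr":[0,0,0]}]}}

```text
time_s: 12.63
position: [0.4912, 0.294, 0.0571]
tcp_rot: [[0.948, 0.317, 0.0], [0.317, -0.948, 0.0], [0.0, -0.0, -1.0]]
force: [-0.9, -1.0, 2.5]
opening: 0.004
grasp_force: 1.2
```

>>> {"name": "servo_tool", "arguments": {"targets": [{"offset":[0,0,0.001],"dr":[0,0,0]},{"offset":[0,0,0.002],"dr":[0,0,0]},{"offset":[0,0,0.003],"dr":[0,0,0]},{"offset":[0,0,0.0035],"dr":[0,0,0]},{"offset":[0,0,0.0035],"dr":[0,0,0]}]}}

```text
time_s: 13.05
position: [0.4912, 0.294, 0.0537]
tcp_rot: [[0.948, 0.317, 0.0], [0.317, -0.948, 0.0], [0.0, -0.0, -1.0]]
force: [-1.6, 0.2, 4.6]
opening: 0.003
grasp_force: 2.2
```

>>> {"name": "servo_tool", "arguments": {"targets": [{"offset":[0,0,0.0005],"dr":[0,0,0]},{"offset":[0,0,0.001],"dr":[0,0,0]},{"offset":[0,0,0.0015],"dr":[0,0,0]},{"offset":[0,0,0.0015],"dr":[0,0,0]}]}}

```text
time_s: 13.38
position: [0.4912, 0.2941, 0.0528]
tcp_rot: [[0.948, 0.317, 0.0], [0.317, -0.948, 0.0], [0.0, 0.0, -1.0]]
force: [-2.1, -0.9, 8.5]
opening: 0.006
grasp_force: 4.3
```

>>> {"name": "servo_tool", "arguments": {"targets": [{"offset":[0,0,-0.004],"dr":[0,0,0]},{"offset":[0,0,-0.02],"dr":[0,0,0]},{"offset":[0,0,-0.05],"dr":[0,0,0]},{"offset":[0,0,-0.08],"dr":[0,0,0]},{"offset":[0,0,-0.11],"dr":[0,0,0]},{"offset":[0,0,-0.14],"dr":[0,0,0]},{"offset":[0,0,-0.17],"dr":[0,0,0]},{"offset":[0,0,-0.17],"dr":[0,0,0]},{"offset":[0,0,-0.17],"dr":[0,0,0]},{"offset":[0,0,-0.17],"dr":[0,0,0]}]}}

```text
time_s: 14.22
position: [0.4904, 0.2937, 0.2212]
tcp_rot: [[0.948, 0.317, -0.002], [0.317, -0.948, -0.001], [-0.002, 0.0, -1.0]]
force: [0.8, -0.5, -0.1]
opening: 0.005
grasp_force: 0.0
```

```bash
python3 -c "
from meas import *
cap('side','pics/s3.png')"
```

```text
(no output)
```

View pics/s3.png

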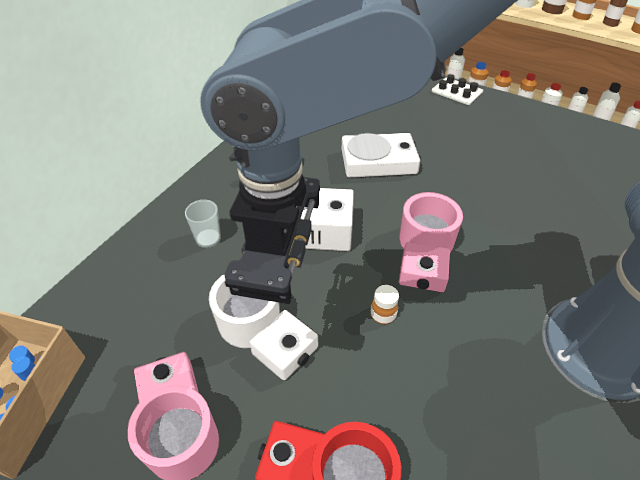

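The mantle key at (289,341) now sits flatter in its ring. All the instruments, the beaker and the jar are where they were, and the arm is clear. Handing in.

```bash
python3 -c "
from h import *
print(ticket.hand_in())"
```

```text
the job is handed in; nothing more can be done
None
```

I pressed the pump, stirrer and mantle keys down to their stops in that order (about 8–9 N each), saw nothing shifted in the pictures (the bottle was out of view in the last one), and handed the job in at about 14 s; the hand-in gave no verdict.

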